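Clamp the bench pin in the capstan vise

ROBOT

A 7-joint arm with a two-finger parallel gripper is mounted at the origin on the work surface. World frame = base frame: x ahead of the robot, y to its left, z up, the work surface at z = 0. Lengths are in m, angles in rad, forces in N, time in s.
With the tool pointing down it reaches from about 0.4 to 0.875 m from the base axis. Payload 6.5 kg.
Tool frame: the origin (TCP) lies midway between the tips of the shut fingers; the grasp point (between the pads) lies 19 mm behind it (ctrl.grasp_offset is the distance from the TCP to the grasp point, in m); z points along the fingers, y is the direction in which the jaws open and shut (so a half turn about z gives the same grasp; the last joint's range is limited). The gripper opens to 88 mm and grips with 3 to 60 N. Pads are 18 mm wide; open, the fingers measure 123 mm over their backs; the gripper's body (75 mm by 187 mm) begins 45 mm behind the grasp point.
Start: joints at [1.18, 0.536, -0.004, 1.538, 0.003, 1.067, -0.071], TCP at [0.207, -0.616, 0.239] pointing down, gripper open.
Joint ranges: [-2.7, 2.7], [-0.37, 2.16], [-1.27, 1.26], [0.24, 2.4], [-1.31, 4.45], [0.19, 1.91], [-2.76, 2.76]. Speed limits (rad/s): [2.39, 2.39, 3.14, 3.14, 3.14, 3.14, 3.14].

INTERFACE

Orientations are given as a rotation vector (axis times angle).
In Python, from rig import ctrl gives the robot as it stands. The module is installed in compiled form; this text tells all that it offers.
- The arm moves only by the tool send_rows, never from a script. Its argument "steps" is a list that holds one entry, the list of rows, each a list of 6 numbers: the shift along the tool's x, y, z as a fraction of full scale, then the turn, a rotation vector about the tool's x, y, z as a fraction of full scale. A call has 1 to 12 rows; each row is the pose to reach, as a shift and turn from the pose measured when the call began, along the tool's axes at that moment, turning the shorter way round; what a row does not reach only later rows make up. Full scale, the value 1, is 0.15 m for a shift and 180 degrees for a turn. A row lasts 1/10 s, in which the tool goes at most 50 mm and 8.59 degrees, less where a joint would pass 70% of its speed; a pose out of reach is approached as far as the arm can. A call with a number of a shift or a turn outside -1 to 1 is refused whole. A call with a gripper value outside its range is refused whole. "claw" is the opening, from -1 (shut) to 1 (fully open), set as the call begins (left out, the last holds). The fingers move at their own pace and stop on an object; "newtons" is the grip in N (left out, the last holds). Time passes only in rows, so rows that repeat a pose let the fingers close. It gives the time, the measured TCP pose, the force and the opening at its end, in the units of the state.
- ctrl.sense(): the state, without advancing time (a new reading comes with each control period).
- ctrl.get_image(name): name is "side" or "top"; returns a dict with "frame" (400x640x3 uint8, blue, green, red), "fovy" (degrees; the focal length in pixels is half the picture's height over the tangent of half this angle, whatever the lens; pixels are square), "cx", "cy" (the principal point, pixels), "R" (3x3) and "t" (3): a world point X has camera coordinates R X + t. Camera axes: x right, y down, z forward; pixel columns grow to the right and rows downward; lengths in m; the calibration is good to about 2 mm. A picture is of the moment at which its call begins. There is no depth.
- ctrl.sign_off(): hands the job in, once; it reports no verdict.
Trained networks look in a picture, given as the dict that the camera call returned (one of the last four; its "shot" number tells which), for a name from the list of things; names that differ only in an ending like _2 or _b are one class to them, and where a whole thing is asked for, a point or a joint stands for the part that bears it (a point fixed in the world has none). Each returns a list of dicts, best first, with "score" (0 to 1); they miss things now and then, are a little off and sometimes report something else, mostly with a low value. They report only what shows in the picture. A call takes as long as a camera call. They do not tell look-alikes from the thing itself.
- ctrl.silhouettes(picture, target): "region" (400x640 bool, what is visible of it) and "box" ([left, top, width, height] in pixels, round what is visible of it).
The state is a dict: "time_s": time; "q": joint angles; "joint_vel": joint speeds; "tau": joint torques, N m; "position": TCP position; "tcp_rot": TCP orientation; "force": force on the tool from outside, world axes, zero at the start; "torque": the same for the moment, N m; "grip_width": finger opening in m.
Only numpy, scipy, OpenCV 4.12 (cv2) and the standard library are available. Lean on these libraries where they do the work, as an engineer would, in place of code of your own. Each camera call takes 0.05 s, during which the arm holds its last target. There are 200 camera calls.

TASK

Lay the wooden bench pin flat on the vise bed between the open jaws, tail end 40 to 70 mm in between the jaws and notched end sticking out at the front, and let go of it. Then wind the jaw shut by pushing the capstan's spokes around clockwise, one after another, until the pin is held against the fixed jaw with the red sprung face pressed in about half of its 3 mm travel (a squeeze of about 15 N), and let go. Never press the sprung face all the way in, do not push the sliding jaw by hand, do not force the capstan, and leave the bottle, hammer and screwdriver where they are.

Things in the scene. Friction and masses are not known exactly. Their poses are not given: they have to be found in the camera images.
- vise: Blue bench vise fixed to the table, 180 mm (x) by 395 mm (y). Origin at table height; x points from the bed's open front to its back, y from the fixed jaw to the capstan, z up. Steel bed: x -100 to 70, y -80 to 105, top at z 35 mm. Jaws stand only over x 0 to 70, tops at z 70; the bed's front x -100 to 0 is clear. Base under the capstan 22 mm high.
- bed_spot (a point): Point on the bed's top, at vise x -15, y 0. The pin's origin belongs within 15 mm of this along the vise's x, the pin's x axis along the vise's x axis; across (y) midway between the gripping faces is best for laying it in. The gap between the faces is 80 to 106 mm at the start.
- fixed_jaw: The fixed blue jaw 70 mm (x) by 29 mm (y) by 35 mm. Origin at vise x 35, y -50, bed height; axes parallel to the vise's. It carries a steel anvil plate, 70 x 6 x 33, on a set screw: its gripping face, looking to +y, was left by the last user anywhere from 1 mm behind to 7 mm ahead (+y) of this origin and is locked there; its setting is not measured.
- carriage: Blue sliding jaw 70 x 36 x 34 mm, closes to the vise's -y; its rack (top z 47 mm) runs under the capstan. Origin: middle of its jaw-side face, bed height; axes as the vise. Before it on springs is the red sprung face, 70 x 12 x 34, its gripping face 18 mm to -y of this origin when free; yields 3 mm at 10 N/mm (half in 15 N; 9 to 21 N counts). It slides the pin to the fixed jaw.
- capstan: Four-spoked capstan, upright axis at vise x 0, y 200. Origin on the axis at the spokes' mid height, 82 mm above the table. Yellow hub 48 mm in diameter, top 102 mm above the table. Level round steel spokes 14 mm thick along its own +x, +y, -x, -y, bare from 24 to 79 mm off the axis, ending in black balls 22 mm in diameter centred at 90 mm.
- spoke_tip (a point): Centre of the black ball on the capstan's own +x spoke, 90 mm from the axis. Clockwise from above closes the jaw, 20 mm per rad, 1.45 to 2.9 rad in all. Turning takes 0.5 N m (8 N at 65 mm off the axis) and it stays where it is left; each N of squeeze adds 0.02 N m, so the right squeeze adds 0.3 N m (4.6 N at 65 mm). Over 40 N on it is forcing it.
- pin: Bench pin, a loose flat piece of light wood 140 mm long (x), 50 mm wide (y), 22 mm thick, about 0.12 kg, lying flat on the table to the right of the vise. Origin: centre of its underside. The V-notched end is at its -x, the plain tail end at its +x; the sides are flat over the whole length, and solid wood between x -30 and 70.
- pin_notch (a point): Middle of the pin's notched end, 70 mm from its centre, at half its thickness.
- pin_tail (a point): Middle of the pin's plain tail end, 70 mm from its centre, at half its thickness.
- bottle: Bystander: small green bottle with orange cap, 44 mm in diameter, 110 mm tall, standing; origin at the centre of its underside.
- hammer: Bystander: hammer lying on the table beyond the vise; origin at its middle, at table height.
- screwdriver: Bystander: screwdriver with blue handle lying at the far right; origin at its middle, at table height.
Not all that is in view belongs to the job. What is shaped like the pin but black or blue is not meant.

How it is judged:
By the outcome, as a careful person would: the job done as asked, in the order asked, and still so for the second after the job is handed in, with the robot touching nothing.
It also fails if it takes over 72 s, if anything falls off the work surface, if the arm or the gripper's body presses on something with over 40 N, if the wrist force passes 120 N, or if a joint passes its speed limit or range.

## Working session

There is one attempt and no reset: what is moved stays moved. The work goes in short steps, Python scripts to look and compute and a tool call to move; the robot and the scene stay as the last step left them, time stands still between calls to the robot, and variables do not carry over. Pictures are saved under pics/ and viewed, about 8 in all and at most 12, crops included, and the job is handed in when it is done.

Besides the shell and the picture viewer there is one more tool, called in YAML: its name, and indented under it one key for each argument. send_rows: Moves the arm, as the interface text tells. Shift numbers are shares of 0.15 m and turn numbers shares of 180 degrees, none past 1 either way. Its arguments: {"type":"object","properties":{"steps":{"type":"array"},"claw":{"type":"number"},"newtons":{"type":"number"}},"required":["steps"]}

```bash
mkdir -p pics; cat > h.py <<'E'
import numpy as np, cv2
from rig import ctrl
from scipy.spatial.transform import Rotation as Ro
def K(p):
    h=p["frame"].shape[0]; return h/2/np.tan(np.radians(p["fovy"])/2)
def proj(p,X):
    c=np.asarray(p["R"])@np.asarray(X,float)+np.asarray(p["t"]); f=K(p)
    return np.array([p["cx"]+f*c[0]/c[2],p["cy"]+f*c[1]/c[2]])
def ray(p,uv):
    R=np.asarray(p["R"]);d=R.T@np.array([(uv[0]-p["cx"])/K(p),(uv[1]-p["cy"])/K(p),1]);return -R.T@np.asarray(p["t"]),d
def atz(p,uv,z):
    o,d=ray(p,uv);return o+d*(z-o[2])/d[2]
def tri(a,ua,b,ub):
    o1,d1=ray(a,ua);o2,d2=ray(b,ub);d1/=np.linalg.norm(d1);d2/=np.linalg.norm(d2)
    s=np.linalg.lstsq(np.c_[d1,-d2],o2-o1,rcond=None)[0];p,q=o1+s[0]*d1,o2+s[1]*d2
    return (p+q)/2,np.linalg.norm(p-q)
E
python3 - <<'E'
from h import *
np.set_printoptions(precision=3,suppress=True)
s=ctrl.sense();print({k:np.round(v,3) for k,v in s.items()},ctrl.grasp_offset)
for n in("top","side"):
    p=ctrl.get_image(n);cv2.imwrite(f"pics/{n}0.png",p["frame"]);o=-np.array(p["R"]).T@p["t"];print(n,o,p["fovy"],p["R"])
    for t in("pin","pin_notch","pin_tail","vise","fixed_jaw","carriage","capstan","spoke_tip","bottle"):
        for r in ctrl.silhouettes(p,t)[:4]:
            m=r["region"];ys,xs=np.nonzero(m);print(t,round(r["score"],2),r["box"],m.sum(),xs.mean().round(1),ys.mean().round(1))
E
```

```text
{'time_s': np.float64(0.0), 'q': array([ 1.18 ,  0.537, -0.004,  1.539,  0.003,  1.067, -0.071]), 'joint_vel': array([-0.   , -0.001, -0.001, -0.002, -0.002,  0.001,  0.   ]), 'tau': array([ -0.001, -57.099,   0.99 , -25.161,  -0.056,   0.018,   0.   ]), 'position': array([ 0.207, -0.615,  0.238]), 'tcp_rot': array([-3.099, -0.508,  0.001]), 'force': array([ 0.331, -0.018, -0.473]), 'torque': array([-0.003,  0.037,  0.062]), 'grip_width': np.float64(0.088)} 0.0187
top [ 0.423 -0.125  1.392] 48.433783543788344 [[ 0.016 -1.    -0.011]
 [-0.996 -0.015 -0.088]
 [ 0.088  0.013 -0.996]]
pin 0.89 [366.9, 176.1, 29.2, 45.6] 734 379.1 198.5
pin 0.75 [411.9, 243.0, 42.3, 45.0] 796 433.2 263.7
pin 0.58 [354.7, 236.2, 41.9, 40.5] 683 373.6 258.0
pin 0.53 [196.7, 182.9, 47.7, 53.3] 758 220.8 208.2
pin_notch 0.84 [352.9, 236.2, 44.0, 42.2] 720 373.2 258.8
pin_notch 0.71 [367.5, 176.3, 24.6, 48.5] 715 379.3 198.7
pin_notch 0.65 [191.0, 179.2, 128.7, 67.0] 7386 255.1 211.5
pin_notch 0.58 [411.5, 247.1, 42.1, 42.0] 769 432.6 264.2
pin_tail 0.93 [352.4, 239.9, 42.4, 40.9] 683 373.4 258.3
pin_tail 0.66
[... 807 characters left out ...]
05 408.5 191.1
pin 0.55 [411.2, 137.9, 39.5, 35.3] 696 428.6 155.1
pin_notch 0.7 [387.6, 172.0, 40.8, 36.9] 874 408.2 190.8
pin_notch 0.57 [409.6, 141.6, 40.2, 31.0] 746 429.4 155.6
pin_notch 0.55 [323.9, 161.4, 46.1, 20.2] 848 344.6 172.1
pin_tail 0.92 [388.1, 172.4, 41.8, 36.1] 902 408.1 190.7
pin_tail 0.89 [317.5, 163.6, 55.1, 19.3] 904 345.4 172.4
pin_tail 0.74 [407.1, 138.7, 45.1, 38.4] 797 429.2 155.5
vise 0.81 [235.1, 195.2, 131.0, 169.1] 13159 300.4 283.3
fixed_jaw 0.84 [289.5, 193.8, 28.6, 26.1] 619 304.8 206.7
carriage 0.75 [253.0, 230.5, 56.2, 96.2] 1336 282.2 261.7
capstan 0.87 [235.7, 246.8, 92.8, 73.4] 1697 282.8 284.7
spoke_tip 0.82 [231.0, 248.9, 100.7, 72.8] 1626 283.9 284.8
```

View pics/top0.png

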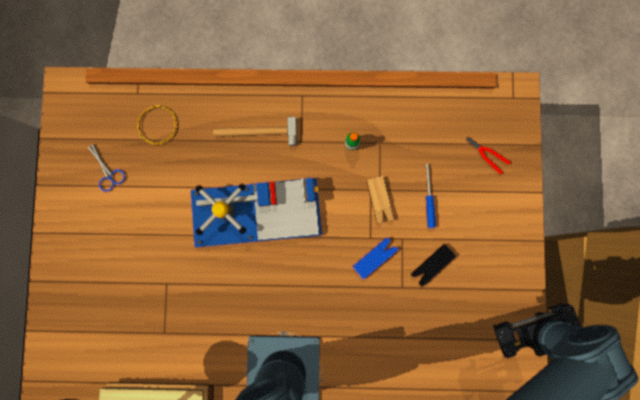

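View pics/side0.png

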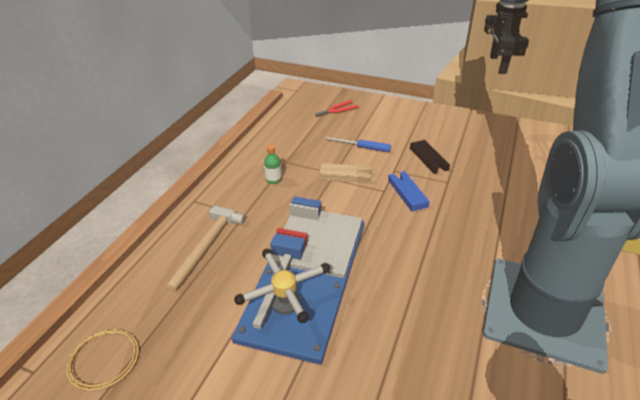

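Candidates for the pin: wooden piece at top (380,199) / side (345,172); blue look-alike at top (376,258) / side (408,190); black one at top (433,264) / side (429,155). I choose the wooden one. The vise is at top (255,212), with its capstan hub at (220,209). Next, a close crop.

```bash
python3 - <<'E'
import cv2,numpy as np
a=cv2.imread("pics/top0.png")[168:258,188:404];b=cv2.imread("pics/side0.png")[155:365,228:388]
A=cv2.resize(a[:,:140],None,fx=5.7,fy=5.7,interpolation=2)
cv2.imwrite("pics/c1.png",A)
B=cv2.resize(b[:,:],None,fx=2.85,fy=2.85,interpolation=2);C=cv2.resize(a[:60,170:],None,fx=5.7,fy=5.7,interpolation=2)
o=np.zeros((600,800,3),np.uint8);o[:B.shape[0],:B.shape[1]]=B;o[:C.shape[0],500:500+C.shape[1]]=C[:,:300];cv2.imwrite("pics/c2.png",o)
print(A.shape,B.shape,C.shape)
E
```

```text
(513, 798, 3) (598, 456, 3) (342, 262, 3)
```

View pics/c1.png

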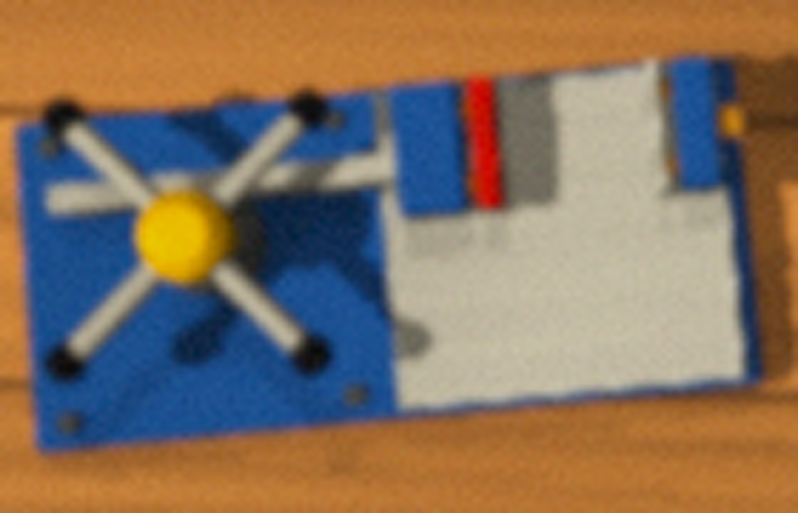

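View pics/c2.png

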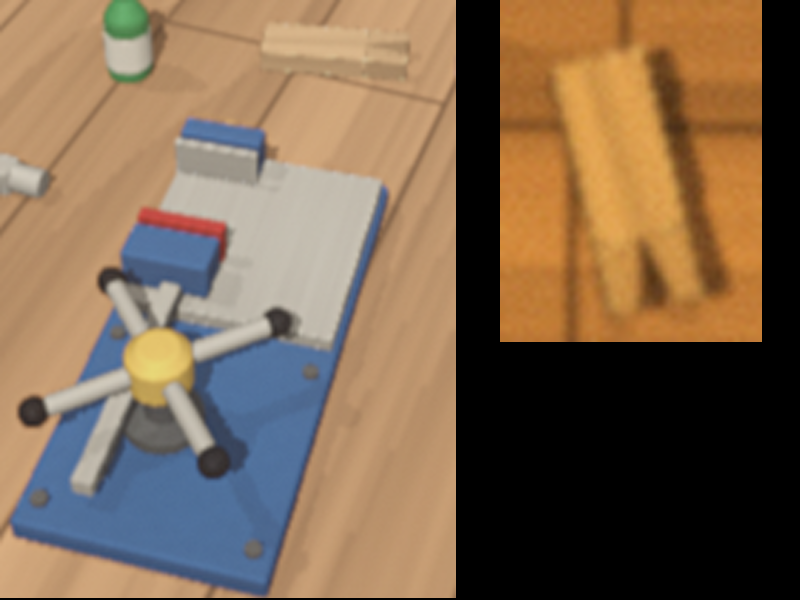

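```bash
cat > fit.py <<'E'
from h import *
from scipy.optimize import least_squares
np.set_printoptions(precision=4,suppress=True)
T=ctrl.get_image("top");S=ctrl.get_image("side")
c1=lambda x,y:(188+(x+.5)/5.7-.5,168+(y+.5)/5.7-.5)
c2=lambda x,y:(228+(x+.5)/2.85-.5,155+(y+.5)/2.85-.5)
c3=lambda x,y:(358+(x-500+.5)/5.7-.5,168+(y+.5)/5.7-.5)
def W(x,y,th,P):
    c,s=np.cos(th),np.sin(th);return np.array([x+c*P[0]-s*P[1],y+s*P[0]+c*P[1],P[2]])
obs=[(T,c1(398,410),(-.1,.105,.035)),(T,c1(745,380),(-.1,-.08,.035)),(T,c1(183,237),(0,.2,.102)),
(S,c2(328,348),(-.1,.105,.035)),(S,c2(383,187),(-.1,-.08,.035)),(S,c2(160,348),(0,.2,.102))]
balls=[(T,c1(65,115)),(T,c1(310,107)),(T,c1(312,352)),(T,c1(65,358)),(S,c2(110,280)),(S,c2(277,322)),(S,c2(213,462)),(S,c2(32,410))]
# phase k for balls: T: far-left(+x+y):45,far-right(+x,-y):-45,(-x,-y):-135,(-x+y):135 ; S: (110,280) far right=-45,(277,322)=-135,(213,462)=135,(32,410)=45
ks=[45,-45,-135,135,-45,-135,135,45]
def res(v):
    r=[proj(p,W(*v[:3],X))-u for p,u,X in obs]
    for (p,u),k in zip(balls,ks):
        a=np.radians(k)+v[3];r.append(proj(p,W(*v[:3],(.09*np.cos(a),.2+.09*np.sin(a),.082)))-u)
    return np.concatenate(r)
if __name__=="__main__":
    s=least_squares(res,[.5,.1,.07,0]);print("vise",s.x,np.degrees(s.x[2:]));print(s.fun.reshape(-1,2).round(1).tolist())
    V=s.x
    pts=[(c3(555,70),(.07,.025,.022)),(c3(645,47),(.07,-.025,.022)),(c3(610,318),(-.07,.025,.022)),(c3(705,298),(-.07,-.025,.022))]
    f=lambda v:np.concatenate([proj(T,W(*v,X))-u for u,X in pts])
    s=least_squares(f,[.5,-.3,.2]);print("pin",s.x,np.degrees(s.x[2]),s.fun.round(1))
    for n,p in(("T",T),("S",S)):
        r=ctrl.silhouettes(p,"pin")
        for q in r[:3]:
            ys,xs=np.nonzero(q["region"]);print(n,q["box"],xs.mean(),ys.mean())
        print(proj(p,W(*s.x,(0.005,0,.018))),"corners S",[proj(p,W(*s.x,(a,b,.022))).round(1).tolist() for a,b in((.07,.025),(.07,-.025),(-.07,.025),(-.07,-.025))])
    # heights by triangulation
    print("tri hub",tri(T,obs[2][1],S,obs[5][1]),"bed",tri(T,obs[0][1],S,obs[3][1]),"ball",tri(T,balls[2][1],S,balls[5][1]))
    print("pin tail left corner tri",tri(T,pts[1][0],S,c2(265,24)))
    # jaws: fixed plate face and red face at top z, x~0
    inv=lambda X:W(0,0,-V[2],(X[0]-V[0],X[1]-V[1],X[2]))
    for n,u,z in(("redface front",(503,205),.069),("red far",(494,80),.069),("red/blue",(470,210),.069),("carr back",(403,214),.069),("fix front L",(680,188),.07),("fix R",(722,186),.07),("plate",(668,185),.068),("fix far L",(671,60),.07)):
        print(n,inv(atz(T,c1(*u),z)))
E
python3 fit.py
```

```text
vise [ 0.5109 -0.0098  0.0999 -0.0547] [ 5.7214 -3.1334]
[[-0.9, 0.8], [-1.1, 1.0], [-1.7, -0.2], [1.1, -3.0], [0.4, -2.7], [-1.6, -1.5], [-0.9, 0.9], [-1.1, 1.0], [-0.9, 1.0], [-0.7, 1.2], [-0.0, -0.4], [-0.6, -0.5], [-0.7, -0.5], [-0.2, -0.2]]
pin [ 0.5318 -0.2916  0.2318] 13.279584161759313 [-0.1 -0.5 -0.1  0.1  0.5  0.2 -0.3  0.2]
T [412.5, 242.5, 42.0, 43.8] 432.82593037214883 264.24249699879954
T [353.7, 235.7, 44.4, 41.6] 373.5696551724138 258.1006896551724
T [370.1, 174.4, 23.5, 47.8] 379.3266129032258 198.27956989247312
[379.6305 198.1621] corners S [[367.2, 179.4], [382.9, 175.9], [377.4, 223.6], [393.2, 220.1]]
S [391.4, 170.8, 36.5, 42.7] 408.83720930232556 191.24916943521595
S [320.8, 159.9, 54.3, 22.9] 345.2723163841808 172.31073446327684
S [409.4, 139.9, 44.9, 34.2] 429.4437340153453 155.77621483375958
[342.9928 169.1993] corners S [[318.3, 171.4], [321.0, 161.0], [369.7, 175.6], [370.9, 164.9]]
tri hub (array([0.4903, 0.1859, 0.0947]), np.float64(0.0014216455678838671)) bed (array([0.4034, 0.0839, 0.0237]), np.float64(8.950723057198305e-05)) ball (array([0.4316, 0.1205, 0.0779]), np.float64(0.003482991786621072))
pin tail left corner tri (array([ 0.6072, -0.3012,  0.0137]), np.float64(0.0002656305370696523))
redface front [0.0042 0.0344 0.069 ]
red far [0.0703 0.0342 0.069 ]
red/blue [0.0031 0.0519 0.069 ]
carr back [0.0039 0.087  0.069 ]
fix front L [ 0.0052 -0.0587  0.07  ]
fix R [ 0.0044 -0.0807  0.07  ]
plate [ 0.0075 -0.0525  0.068 ]
fix far L [ 0.0728 -0.0595  0.07  ]
```

```bash
cat > go.py <<'E'
import sys
from h import *
def plan(x,y,z,yaw):
    s=ctrl.sense();R=Ro.from_rotvec(s["tcp_rot"]);d=R.inv().apply(np.array([x,y,z])-s["position"])
    c,n=np.cos(np.radians(yaw)),np.sin(np.radians(yaw));G=Ro.from_matrix(np.array([[c,n,0],[n,-c,0],[0,0,-1]]))
    t=(R.inv()*G).as_rotvec();X=R.as_matrix()[:,0]
    print("pos",s["position"].round(4),"yaw",np.degrees(np.arctan2(X[1],X[0])).round(2),"F",s["force"].round(1),"w",round(float(s["grip_width"]),4),"t",round(float(s["time_s"]),2))
    print("shift",(d/.15).round(3),"turn",(t/np.pi).round(4),"q",s["q"].round(2))
if __name__=="__main__": plan(*map(float,sys.argv[1:5]))
E
cat >> fit.py <<'E'
    m=np.r_[0:6,12:20]
    s=least_squares(lambda v:res(v)[m],V);print("top-only vise",s.x,np.degrees(s.x[2:]),s.fun.round(1))
E
python3 fit.py | tail -2; python3 go.py 0.512 -0.296 0.12 13.3
```

```text
fix far L [ 0.0728 -0.0595  0.07  ]
top-only vise [ 0.5136 -0.0127  0.1018 -0.0599] [ 5.8355 -3.4294] [ 0.2 -0.  -0.1  0.  -0.6 -1.   0.2  0.  -0.   0.3  0.1  0.3  0.3  0.4]
pos [ 0.2074 -0.616   0.2387] yaw 18.61 F [ 0.3  0.4 -0.3] w 0.0881 t 1.4
shift [ 2.605 -1.374  0.791] turn [0.     0.     0.0295] q [ 1.18  0.54 -0.    1.54  0.    1.07 -0.07]
```

send_rows:
  steps:
    - [[0.3,-0.15,0,0,0,0.01],[0.6,-0.3,0.05,0,0,0.02],[0.9,-0.45,0.1,0,0,0.0295],[0.9,-0.45,0.1,0,0,0.0295],[0.9,-0.45,0.1,0,0,0.0295]]
  claw: 0.7

```text
time_s: 1.9
position: [0.3151, -0.5079, 0.2237]
tcp_rot: [-3.12, -0.369, -0.0]
force: [-0.9, -0.4, -1.1]
grip_width: 0.0747
```

send_rows:
  steps:
    - [[0.3,-0.15,0,0,0,0],[0.6,-0.3,0.05,0,0,0],[0.9,-0.45,0.1,0,0,0],[0.9,-0.45,0.1,0,0,0],[0.9,-0.45,0.1,0,0,0]]

```text
time_s: 2.4
position: [0.4307, -0.4112, 0.2087]
tcp_rot: [3.12, 0.371, -0.0]
force: [-0.1, -0.8, 0.1]
grip_width: 0.0748
```

```bash
python3 go.py 0.512 -0.296 0.07 13.3
```

```text
pos [ 0.4307 -0.4112  0.2087] yaw 13.56 F [-0.1 -0.8  0.1] w 0.0748 t 2.4
shift [ 0.707 -0.62   0.924] turn [0.     0.0001 0.0015] q [ 0.73  0.48 -0.06  1.71  0.03  0.95 -0.67]
```

send_rows:
  steps:
    - [[0.25,-0.2,0.2,0,0,0.001],[0.5,-0.45,0.45,0,0,0.0015],[0.707,-0.62,0.7,0,0,0.0015],[0.707,-0.62,0.924,0,0,0.0015],[0.707,-0.62,0.924,0,0,0.0015],[0.707,-0.62,0.924,0,0,0.0015]]

```text
time_s: 3.0
position: [0.5099, -0.2987, 0.0698]
tcp_rot: [3.12, 0.359, -0.005]
force: [0.3, -1.1, 1.1]
grip_width: 0.0751
```

```bash
python3 go.py 0.512 -0.296 0.005 13.3; python3 - <<'E'
from h import *
s=ctrl.sense();R=Ro.from_rotvec(s["tcp_rot"]).as_matrix();P=s["position"]
o=[]
for n in("top","side"):
    p=ctrl.get_image(n);f=p["frame"].copy();w=s["grip_width"]/2
    c=proj(p,P);u0,v0=int(c[0])-60,int(c[1])-60
    g=cv2.resize(f[v0:v0+120,u0:u0+130],None,fx=3,fy=3,interpolation=2)
    pts=[P,P+R[:,1]*w,P-R[:,1]*w]
    for q in pts:
        a=(proj(p,q)-[u0,v0]+.5)*3;cv2.drawMarker(g,tuple(int(i) for i in a),(0,0,255),cv2.MARKER_CROSS,8,1)
    V=(.5318,-.2916,.2318)
    for a,b in((.07,.025),(.07,-.025),(-.07,.025),(-.07,-.025)):
        cc,ss=np.cos(V[2]),np.sin(V[2]);q=(proj(p,(V[0]+cc*a-ss*b,V[1]+ss*a+cc*b,.022))-[u0,v0]+.5)*3
        cv2.circle(g,tuple(int(i) for i in q),3,(255,0,0),1)
    o.append(g)
cv2.imwrite("pics/h1.png",np.hstack(o))
E
```

```text
pos [ 0.5099 -0.2987  0.0698] yaw 13.13 F [ 0.3 -1.1  1.1] w 0.0751 t 3.0
shift [ 0.019 -0.014  0.432] turn [ 0.0001  0.001  -0.0009] q [ 0.5   0.66 -0.07  1.8   0.07  0.68 -0.95]
```

View pics/h1.png

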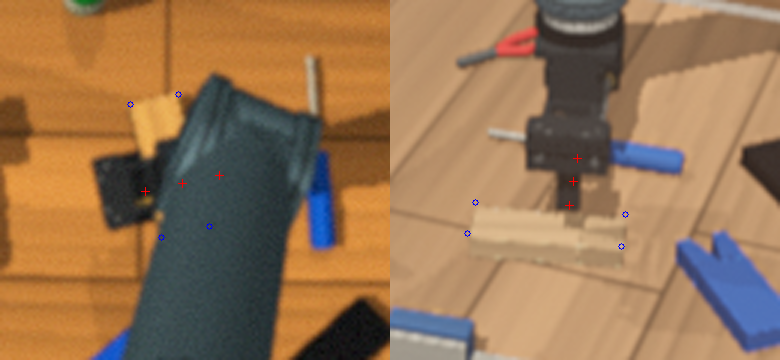

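The pin lies between the fingers, which stand about 50 mm from its notched end. The side picture's projections sit 1–2 px high for both the finger and the pin, so the two agree with each other. Descending.

send_rows:
  steps:
    - [[0.019,-0.014,0.1,0,0.001,-0.0009],[0.019,-0.014,0.2,0,0.001,-0.0009],[0.019,-0.014,0.3,0,0.001,-0.0009],[0.019,-0.014,0.38,0,0.001,-0.0009],[0.019,-0.014,0.43,0,0.001,-0.0009],[0.019,-0.014,0.43,0,0.001,-0.0009]]

```text
time_s: 3.7
position: [0.5129, -0.2969, 0.006]
tcp_rot: [3.119, 0.362, 0.003]
force: [-0.1, -0.0, -0.8]
grip_width: 0.0748
```

send_rows:
  steps:
    - [[0,0,0,0,0,0],[0,0,0,0,0,0],[0,0,0,0,0,0],[0,0,0,0,0,0],[0,0,0,0,0,0],[0,0,0,0,0,0]]
  claw: -1
  newtons: 25

```text
time_s: 4.3
position: [0.5131, -0.297, 0.0065]
tcp_rot: [3.119, 0.361, 0.004]
force: [-0.8, 1.4, 4.4]
grip_width: 0.0502
```

send_rows:
  steps:
    - [[0,0,-0.2,0,0,0],[0,0,-0.4,0,0,0],[0,0,-0.6,0,0,0],[0,0,-0.8,0,0,0],[0,0,-0.8,0,0,0]]

```text
time_s: 4.8
position: [0.5152, -0.2983, 0.1304]
tcp_rot: [3.115, 0.361, 0.013]
force: [0.0, -0.2, -1.0]
grip_width: 0.0499
```

```bash
python3 go.py 0.48 -0.02 0.12 5.8
```

```text
pos [ 0.5152 -0.2983  0.1304] yaw 13.21 F [ 0.  -0.2 -1. ] w 0.0499 t 4.8
shift [ 0.195 -1.86   0.058] turn [ 0.002  -0.0026  0.0412] q [ 0.5   0.57 -0.08  1.78  0.06  0.78 -0.94]
```

send_rows:
  steps:
    - [[0.05,-0.25,0,0,0,0.01],[0.1,-0.5,0,0,0,0.02],[0.1,-0.75,0,0,0,0.03],[0.1,-0.95,0,0,0,0.04],[0.1,-0.95,0,0,0,0.041]]

```text
time_s: 5.3
position: [0.4957, -0.151, 0.1282]
tcp_rot: [3.135, 0.168, 0.009]
force: [-0.5, 0.7, -1.6]
grip_width: 0.05
```

```bash
python3 go.py 0.48 -0.0227 0.12 5.8
```

```text
pos [ 0.4957 -0.151   0.1282] yaw 6.14 F [-0.5  0.7 -1.6] w 0.05 t 5.3
shift [-0.013 -0.862  0.052] turn [ 0.0009 -0.0018  0.0019] q [ 0.26  0.47 -0.06  1.97  0.05  0.69 -1.3 ]
```

send_rows:
  steps:
    - [[0,-0.25,0,0,0,0.001],[-0.005,-0.5,0.02,0,-0.001,0.0019],[-0.013,-0.75,0.05,0,-0.0018,0.0019],[-0.013,-0.862,0.052,0,-0.0018,0.0019],[-0.013,-0.862,0.052,0,-0.0018,0.0019],[-0.013,-0.862,0.052,0,-0.0018,0.0019]]

```text
time_s: 5.9
position: [0.48, -0.0239, 0.1196]
tcp_rot: [3.134, 0.158, -0.001]
force: [0.2, -0.1, -2.0]
grip_width: 0.0501
```

```bash
python3 go.py 0.48 -0.0227 0.043 5.8; python3 - <<'E'
from h import *
o=[]
for n,(u0,v0,w,h) in(("top",(185,165,150,90)),("side",(228,150,130,160))):
    p=ctrl.get_image(n);f=p["frame"][v0:v0+h,u0:u0+w];k=2.6 if n=="top" else 3
    g=cv2.resize(f,None,fx=k,fy=k,interpolation=2);z=np.zeros((480,g.shape[1],3),np.uint8);z[:g.shape[0]]=g;o.append(z)
cv2.imwrite("pics/h2.png",np.hstack(o))
E
```

```text
pos [ 0.48   -0.0239  0.1196] yaw 5.78 F [ 0.2 -0.1 -2. ] w 0.0501 t 5.9
shift [ 0.001 -0.01   0.51 ] turn [ 0.0011  0.0002 -0.0001] q [ 0.02  0.44 -0.08  2.06  0.06  0.64 -1.57]
```

View pics/h2.png

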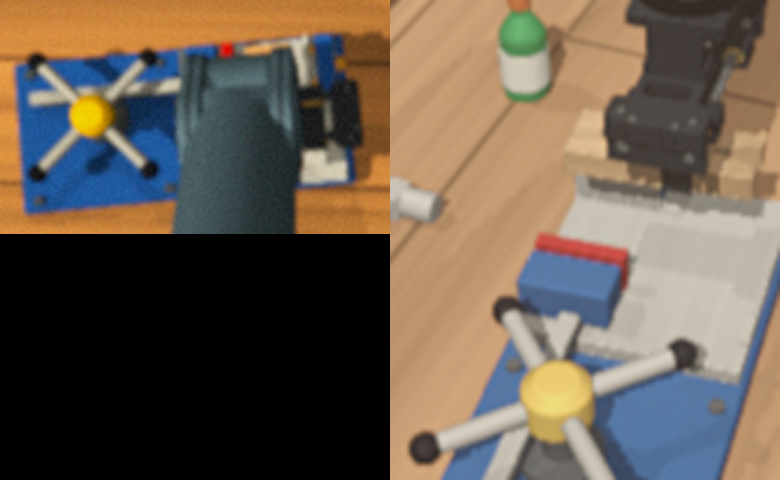

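Side view: the pin is held level and aligned with the vise, above the fixed jaw in the picture; the jaws stay clear on both sides. Lowering.

send_rows:
  steps:
    - [[0.001,-0.01,0.15,0.001,0,0],[0.001,-0.01,0.3,0.001,0,0],[0.001,-0.01,0.4,0.001,0,0],[0.001,-0.01,0.46,0.001,0,0],[0.001,-0.01,0.49,0.001,0,0],[0.001,-0.01,0.5,0.001,0,0]]

```text
time_s: 6.6
position: [0.4804, -0.0241, 0.0447]
tcp_rot: [3.137, 0.153, -0.0]
force: [0.3, -0.9, -1.8]
grip_width: 0.0498
```

```bash
python3 go.py 0.48 -0.0227 0.041 5.8; python3 - <<'E'
from h import *
p=ctrl.get_image("side");f=p["frame"][150:290,228:388];cv2.imwrite("pics/h3.png",cv2.resize(f,None,fx=4,fy=4,interpolation=2))
E
```

```text
pos [ 0.4804 -0.0241  0.0447] yaw 5.6 F [ 0.3 -0.9 -1.8] w 0.0498 t 6.6
shift [-0.002 -0.009  0.025] turn [ 0.0002  0.     -0.0011] q [ 0.01  0.58 -0.07  2.09  0.08  0.48 -1.59]
```

View pics/h3.png

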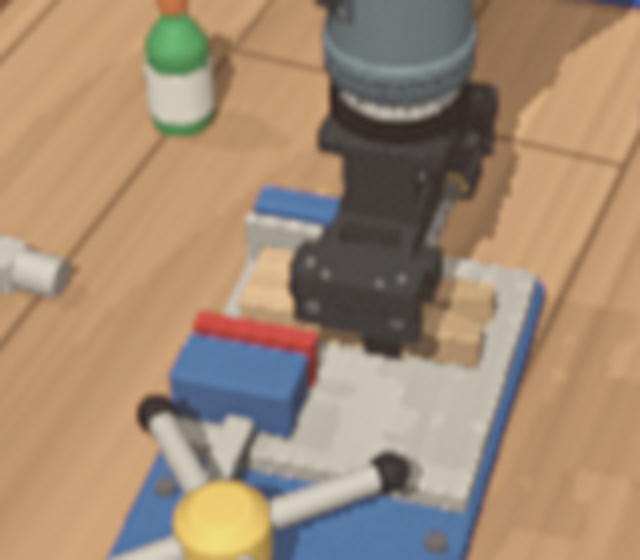

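The pin sits between the jaws, notched end to the front, just above the bed. Seating it and releasing.

send_rows:
  steps:
    - [[0,-0.009,0.012,0,0,-0.001],[0,-0.009,0.025,0,0,-0.001],[0,-0.009,0.025,0,0,-0.001]]

```text
time_s: 6.95
position: [0.4808, -0.0224, 0.0414]
tcp_rot: [3.137, 0.159, 0.002]
force: [0.5, 1.1, -1.4]
grip_width: 0.05
```

```bash
python3 go.py 0.48 -0.0227 0.040 5.8
```

```text
pos [ 0.4808 -0.0224  0.0414] yaw 5.81 F [ 0.5  1.1 -1.4] w 0.05 t 6.95
shift [-0.006  0.001  0.01 ] turn [ 0.0002 -0.0004  0.0001] q [ 0.01  0.59 -0.07  2.09  0.08  0.47 -1.59]
```

send_rows:
  steps:
    - [[0,0,0.01,0,0,0],[0,0,0.02,0,0,0],[0,0,0.02,0,0,0]]

```text
time_s: 7.25
position: [0.4812, -0.0224, 0.0405]
tcp_rot: [3.136, 0.161, 0.003]
force: [-7.7, -0.1, 28.2]
grip_width: 0.0496
```

Contact with the bed. Releasing now.

send_rows:
  steps:
    - [[0,0,-0.003,0,0,0],[0,0,-0.005,0,0,0],[0,0,-0.005,0,0,0],[0,0,-0.005,0,0,0]]
  claw: 0.55

```text
time_s: 7.65
position: [0.4811, -0.0224, 0.0411]
tcp_rot: [3.136, 0.161, 0.003]
force: [-0.7, -0.2, -0.4]
grip_width: 0.0685
```

send_rows:
  steps:
    - [[0,0,-0.15,0,0,0],[0,0,-0.35,0,0,0],[0,0,-0.6,0,0,0],[0,0,-0.9,0,0,0],[-0.3,0,-0.98,0,0,0],[-0.3,0,-0.98,0,0,0]]

```text
time_s: 8.25
position: [0.4321, -0.0277, 0.1889]
tcp_rot: [3.136, 0.159, -0.0]
force: [-0.2, 0.1, -0.4]
grip_width: 0.0682
```

```bash
python3 go.py 0.5025 0.2525 0.17 47.4
```

```text
pos [ 0.4321 -0.0277  0.1889] yaw 5.82 F [-0.2  0.1 -0.4] w 0.0682 t 8.25
shift [ 0.656 -1.811  0.123] turn [ 0.0005  0.0003 -0.231 ] q [ 0.04  0.25 -0.1   2.13  0.04  0.77 -1.55]
```

send_rows:
  steps:
    - [[0.1,-0.25,0,0,0,-0.04],[0.2,-0.5,0,0,0,-0.08],[0.3,-0.7,0,0,0,-0.115],[0.3,-0.9,0,0,0,-0.115],[0.3,-0.9,0,0,0,-0.115]]
  claw: -1

```text
time_s: 8.75
position: [0.4626, 0.1157, 0.1881]
tcp_rot: [-3.055, -0.73, 0.001]
force: [-0.0, -0.1, -0.4]
grip_width: 0.0303
```

```bash
python3 go.py 0.5025 0.2525 0.17 47.4
```

```text
pos [0.4626 0.1157 0.1881] yaw 26.88 F [-0.  -0.1 -0.4] w 0.0303 t 8.75
shift [ 0.65  -0.693  0.121] turn [-0.0003  0.0002 -0.114 ] q [-0.15  0.33 -0.23  2.02  0.1   0.81 -1.53]
```

send_rows:
  steps:
    - [[0.2,-0.2,0.03,0,0,-0.04],[0.4,-0.4,0.06,0,0,-0.08],[0.65,-0.6,0.1,0,0,-0.114],[0.65,-0.693,0.121,0,0,-0.114],[0.65,-0.693,0.121,0,0,-0.114],[0.65,-0.693,0.121,0,0,-0.114]]

```text
time_s: 9.35
position: [0.5022, 0.2504, 0.1693]
tcp_rot: [2.877, 1.26, -0.004]
force: [-0.6, -0.9, 0.2]
grip_width: 0.0004
```

```bash
python3 go.py 0.5025 0.2525 0.07 47.4; python3 - <<'E'
from h import *
p=ctrl.get_image("top");cv2.imwrite("pics/t9.png",p["frame"]);cv2.imwrite("pics/t9c.png",cv2.resize(p["frame"][170:255,188:328],None,fx=5.7,fy=5.7,interpolation=2))
E
```

```text
pos [0.5022 0.2504 0.1693] yaw 47.29 F [-0.6 -0.9  0.2] w 0.0004 t 9.35
shift [ 0.014 -0.007  0.662] turn [-0.0002  0.0009 -0.0006] q [-0.31  0.49 -0.31  1.82  0.19  0.86 -1.45]
```

View pics/t9c.png

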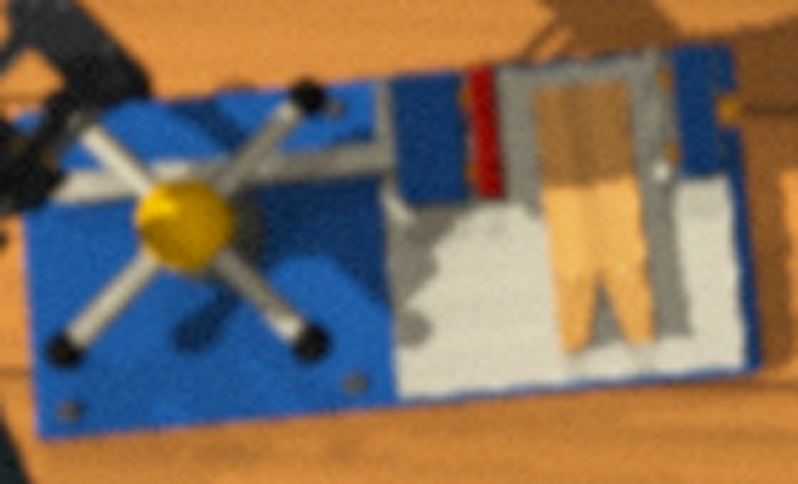

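Top view: the pin lies on the bed between the jaws. Its tail (585,84) is inside, its notch (600,345) is at the front, and its sides are parallel to the jaws. The gripper is beside the spoke at (85,130). Lowering beside that spoke and computing the arc rows.

send_rows:
  steps:
    - [[0.014,-0.007,0.2,0,0,0],[0.014,-0.007,0.4,0,0,0],[0.014,-0.007,0.6,0,0,0],[0.014,-0.007,0.685,0,0,0],[0.014,-0.007,0.685,0,0,0]]

```text
time_s: 9.9
position: [0.5024, 0.25, 0.0658]
tcp_rot: [2.878, 1.255, -0.008]
force: [0.4, -0.0, 1.4]
grip_width: 0.0005
```

```bash
cat > arc.py <<'E'
# rows along the spoke: phi (world deg) list, with tangential offset mm, radius mm
import sys,json
from h import *
C=np.array([.4933,.1863]);V=(.5136,-.0127,.1018)
def phi():  # spoke angle from measured TCP if in contact
    s=ctrl.sense();R=Ro.from_rotvec(s["tcp_rot"]).as_matrix();d=s["position"][:2]-C
    rho=np.hypot(*d);a=np.degrees(np.arctan2(d[1],d[0]));return s,a-np.degrees(np.arcsin(.0245/rho)),rho,d
def show(off=.0245):
    s,p,rho,d=phi();X=Ro.from_rotvec(s["tcp_rot"]).as_matrix()[:,0]
    e=np.array([-np.sin(np.radians(p)),np.cos(np.radians(p))])
    print("t",round(float(s["time_s"]),2),"phi",round(p,2),"rho",round(rho*1e3,1),"yaw",np.degrees(np.arctan2(X[1],X[0])).round(2),"z",s["position"][2].round(4),"F",s["force"].round(1),"Ft",(s["force"][:2]@e).round(2),"Mz",round(float(d[0]*s["force"][1]-d[1]*s["force"][0]),3))
def rows(phis,off=.0245,r=.055,z=.066):
    s=ctrl.sense();R=Ro.from_rotvec(s["tcp_rot"]);o=[]
    for a in phis:
        t=np.radians(a);er=np.array([np.cos(t),np.sin(t)]);et=np.array([-er[1],er[0]]);P=np.r_[C+r*er+off*et,z]
        d=R.inv().apply(P-s["position"])/.15;G=Ro.from_matrix(np.array([[er[0],er[1],0],[er[1],-er[0],0],[0,0,-1]]).T)
        g=(R.inv()*G).as_rotvec()/np.pi;o.append([round(float(v),3) for v in np.r_[d,g]])
    print(json.dumps(o))
if __name__=="__main__":
    show();a=list(map(float,sys.argv[1:4]));off=float(sys.argv[4])/1e3 if len(sys.argv)>4 else .0245
    rows(np.linspace(a[0],a[1],int(a[2])),off)
E
python3 arc.py 47 11 10
```

```text
t 9.9 phi 59.52 rho 64.3 yaw 47.14 z 0.0658 F [ 0.4 -0.   1.4] Ft -0.33 Mz -0.024
[[0.015, 0.082, -0.001, -0.0, 0.002, 0.001], [0.025, 0.108, -0.001, -0.0, 0.002, 0.023], [0.034, 0.135, -0.001, 0.0, 0.002, 0.045], [0.041, 0.162, -0.001, 0.0, 0.002, 0.067], [0.045, 0.19, -0.002, 0.0, 0.002, 0.09], [0.048, 0.217, -0.002, 0.0, 0.002, 0.112], [0.049, 0.245, -0.002, 0.0, 0.002, 0.134], [0.048, 0.273, -0.002, 0.0, 0.002, 0.156], [0.045, 0.301, -0.002, 0.0, 0.002, 0.179], [0.04, 0.329, -0.002, 0.0, 0.002, 0.201]]
```

send_rows:
  steps:
    - [[0.01,0.025,-0.001,0,0.002,0],[0.015,0.05,-0.001,0,0.002,0.001],[0.015,0.07,-0.001,0,0.002,0.001],[0.018,0.085,-0.001,0,0.002,0.005],[0.025,0.108,-0.001,0,0.002,0.023]]

```text
time_s: 10.4
position: [0.5153, 0.2441, 0.0672]
tcp_rot: [-2.919, -1.151, -0.0]
force: [-7.5, 4.1, 7.1]
grip_width: 0.0008
```

```bash
python3 arc.py 40 7 12
```

```text
t 10.4 phi 45.8 rho 61.8 yaw 43.04 z 0.0672 F [-7.5  4.1  7.1] Ft 8.26 Mz 0.525
[[0.005, 0.038, 0.008, -0.001, -0.0, 0.017], [0.012, 0.058, 0.008, -0.001, -0.0, 0.034], [0.017, 0.078, 0.007, -0.001, -0.0, 0.05], [0.022, 0.098, 0.007, -0.001, -0.0, 0.067], [0.026, 0.119, 0.007, -0.001, -0.0, 0.084], [0.029, 0.14, 0.007, -0.001, -0.0, 0.1], [0.031, 0.161, 0.007, -0.001, -0.0, 0.117], [0.031, 0.182, 0.007, -0.001, -0.0, 0.134], [0.031, 0.203, 0.007, -0.001, -0.0, 0.15], [0.029, 0.224, 0.007, -0.001, -0.0, 0.167], [0.026, 0.244, 0.007, -0.001, -0.0, 0.184], [0.022, 0.265, 0.007, -0.001, -0.0, 0.2]]
```

In contact: 8 N and 0.52 N m, as described. Stroke.

send_rows:
  steps:
    - [[0.005,0.038,0.005,0,0,0.017],[0.012,0.058,0.005,0,0,0.034],[0.017,0.078,0.005,0,0,0.05],[0.022,0.098,0.005,0,0,0.067],[0.026,0.119,0.005,0,0,0.084],[0.029,0.14,0.005,0,0,0.1],[0.031,0.161,0.005,0,0,0.117],[0.031,0.182,0.005,0,0,0.134],[0.031,0.203,0.005,0,0,0.15],[0.029,0.224,0.005,0,0,0.167],[0.026,0.244,0.005,0,0,0.184],[0.022,0.265,0.005,0,0,0.2]]

```text
time_s: 11.6
position: [0.543, 0.2205, 0.0672]
tcp_rot: [-3.129, -0.193, 0.005]
force: [-6.3, 6.7, 4.0]
grip_width: 0.0006
```

```bash
python3 arc.py 6 -12 8
```

```text
t 11.6 phi 10.55 rho 60.3 yaw 7.07 z 0.0672 F [-6.3  6.7  4. ] Ft 7.72 Mz 0.548
[[0.013, 0.029, 0.008, -0.002, 0.001, 0.006], [0.019, 0.046, 0.008, -0.002, 0.001, 0.02], [0.025, 0.063, 0.007, -0.002, 0.001, 0.034], [0.03, 0.08, 0.007, -0.002, 0.001, 0.049], [0.035, 0.097, 0.007, -0.002, 0.001, 0.063], [0.038, 0.115, 0.007, -0.002, 0.001, 0.077], [0.041, 0.133, 0.007, -0.002, 0.001, 0.092], [0.043, 0.151, 0.007, -0.002, 0.001, 0.106]]
```

send_rows:
  steps:
    - [[0.013,0.029,0.006,0,0,0.006],[0.019,0.046,0.006,0,0,0.02],[0.025,0.063,0.006,0,0,0.034],[0.03,0.08,0.006,0,0,0.049],[0.035,0.097,0.006,0,0,0.063],[0.038,0.115,0.006,0,0,0.077],[0.041,0.133,0.006,0,0,0.092],[0.043,0.151,0.006,0,0,0.106]]

```text
time_s: 12.4
position: [0.551, 0.2028, 0.0672]
tcp_rot: [-3.114, 0.326, 0.009]
force: [-5.9, 7.4, 3.9]
grip_width: 0.0007
```

```bash
python3 arc.py -9 -9 1 45; python3 - <<'E'
from h import *
p=ctrl.get_image("top");cv2.imwrite("pics/t10.png",p["frame"])
E
python3 go.py 0.45 0.2463 0.17 40
```

```text
t 12.4 phi -8.11 rho 60.0 yaw -11.96 z 0.0672 F [-5.9  7.4  3.9] Ft 6.5 Mz 0.525
[[-0.003, -0.131, 0.009, -0.003, 0.002, -0.016]]
pos [0.5513 0.2022 0.0671] yaw -12.12 F [-4.6  6.8  2.3] w 0.0001 t 12.45
shift [-0.726 -0.152 -0.68 ] turn [-0.0039  0.0005 -0.2896] q [-0.41  0.66 -0.01  1.81 -0.01  0.67 -2.2 ]
```

send_rows:
  steps:
    - [[0,-0.08,0,0,0,0],[0,-0.13,0,0,0,0],[0,-0.13,-0.25,0,0,0],[0,-0.13,-0.5,0,0,0],[0,-0.13,-0.5,0,0,0]]

```text
time_s: 12.95
position: [0.5596, 0.2221, 0.1476]
tcp_rot: [-3.109, 0.33, -0.005]
force: [0.9, -0.2, 0.4]
grip_width: 0.0004
```

```bash
python3 go.py 0.4633 0.2461 0.14 82;  python3 - <<'E'
from h import *
C=np.array([.4933,.1863])
a=ctrl.get_image("top")
for n in("capstan",):
    r=ctrl.silhouettes(a,n)
    print([(q["score"],q["box"],int(q["region"].sum())) for q in r[:2]])
# dark ball detection on ring
f=a["frame"].astype(int).max(2);best=[]
for b in np.arange(0,90,.5):
    s=[]
    for k in range(4):
        t=np.radians(b+90*k);u=proj(a,(C[0]+.09*np.cos(t),C[1]+.09*np.sin(t),.082));s.append(cv2.getRectSubPix(f.astype(np.uint8),(5,5),tuple(map(float,u))).mean())
    best.append((sorted(s)[:3],b))
best.sort(key=lambda q:sum(q[0]));print(best[:6])
E
```

```text
pos [0.5596 0.2221 0.1476] yaw -12.11 F [ 0.9 -0.2  0.4] w 0.0004 t 12.95
shift [-0.661 -0.021  0.05 ] turn [-0.0034 -0.0044 -0.5228] q [-0.44  0.56 -0.01  1.75 -0.01  0.82 -2.22]
[(0.87, [187.2, 199.5, 66.2, 45.5], 637)]
[([np.float64(32.04), np.float64(41.48), np.float64(41.76)], np.float64(81.5)), ([np.float64(31.6), np.float64(40.8), np.float64(42.88)], np.float64(82.0)), ([np.float64(31.32), np.float64(39.8), np.float64(44.16)], np.float64(82.5)), ([np.float64(32.28), np.float64(42.6), np.float64(42.8)], np.float64(81.0)), ([np.float64(30.96), np.float64(41.36), np.float64(45.56)], np.float64(83.0)), ([np.float64(30.64), np.float64(43.2), np.float64(48.6)], np.float64(83.5))]
```

send_rows:
  steps:
    - [[-0.06,0,0.02,0,0,-0.045],[-0.12,0,0.03,0,0,-0.09],[-0.18,0,0.04,0,0,-0.135],[-0.24,0,0.05,0,0,-0.18],[-0.3,0,0.05,0,0,-0.225],[-0.36,0,0.05,-0.001,-0.001,-0.27],[-0.42,0,0.05,-0.002,-0.002,-0.315],[-0.48,0,0.05,-0.002,-0.003,-0.36],[-0.54,-0.01,0.05,-0.003,-0.003,-0.405],[-0.6,-0.02,0.05,-0.003,-0.004,-0.45],[-0.661,-0.021,0.05,-0.003,-0.004,-0.5],[-0.661,-0.021,0.05,-0.003,-0.004,-0.523]]

```text
time_s: 14.25
position: [0.4583, 0.245, 0.135]
tcp_rot: [-2.36, -2.067, 0.013]
force: [-0.1, -0.0, 0.2]
grip_width: 0.0006
```

```bash
python3 go.py 0.4633 0.2461 0.066 82
```

```text
pos [0.4583 0.245  0.135 ] yaw 82.43 F [-0.1 -0.   0.2] w 0.0006 t 14.25
shift [0.013 0.036 0.459] turn [-0.0029  0.0011  0.0024] q [-0.24  0.5  -0.43  1.94  0.29  0.77 -0.96]
```

send_rows:
  steps:
    - [[0.013,0.03,0.15,-0.003,0.001,0.002],[0.013,0.03,0.3,-0.003,0.001,0.002],[0.013,0.03,0.42,-0.003,0.001,0.002],[0.013,0.03,0.459,-0.003,0.001,0.002],[0.013,0.03,0.459,-0.003,0.001,0.002]]

```text
time_s: 14.75
position: [0.4613, 0.2458, 0.0648]
tcp_rot: [-2.369, -2.063, 0.004]
force: [-0.5, 0.3, 1.1]
grip_width: 0.0005
```

```bash
python3 arc.py 82 62 9
```

```text
t 14.75 phi 96.98 rho 67.5 yaw 82.09 z 0.0648 F [-0.5  0.3  1.1] Ft 0.43 Mz 0.019
[[0.003, 0.103, -0.008, -0.001, 0.001, 0.0], [0.01, 0.119, -0.008, -0.001, 0.001, 0.014], [0.016, 0.136, -0.008, -0.001, 0.001, 0.028], [0.021, 0.152, -0.009, -0.001, 0.001, 0.042], [0.026, 0.169, -0.009, -0.001, 0.001, 0.056], [0.03, 0.186, -0.009, -0.001, 0.001, 0.07], [0.033, 0.203, -0.009, -0.001, 0.001, 0.084], [0.035, 0.221, -0.009, -0.001, 0.001, 0.098], [0.037, 0.238, -0.009, -0.001, 0.001, 0.112]]
```

send_rows:
  steps:
    - [[0,0.035,-0.004,0,0,0],[0.003,0.07,-0.006,0,0,0],[0.003,0.103,-0.008,0,0,0],[0.01,0.119,-0.008,0,0,0.014],[0.016,0.136,-0.008,0,0,0.028],[0.021,0.152,-0.008,0,0,0.042],[0.026,0.169,-0.008,0,0,0.056],[0.03,0.186,-0.008,0,0,0.07],[0.033,0.203,-0.008,0,0,0.084],[0.035,0.221,-0.008,0,0,0.098],[0.037,0.238,-0.008,0,0,0.112]]

```text
time_s: 15.85
position: [0.495, 0.2468, 0.0662]
tcp_rot: [-2.693, -1.615, 0.011]
force: [-9.5, 0.0, 6.4]
grip_width: 0.0003
```

```bash
python3 arc.py 60 54 6;python3 - <<'E'
from h import *
p=ctrl.get_image("top");cv2.imwrite("pics/t11c.png",cv2.resize(p["frame"][170:255,188:328],None,fx=5.7,fy=5.7,interpolation=2))
E
```

```text
t 15.85 phi 64.55 rho 60.5 yaw 61.89 z 0.0662 F [-9.5  0.   6.4] Ft 8.59 Mz 0.575
[[0.011, 0.029, 0.001, -0.002, 0.002, 0.011], [0.014, 0.037, 0.001, -0.002, 0.002, 0.017], [0.017, 0.045, 0.001, -0.002, 0.002, 0.024], [0.02, 0.053, 0.001, -0.001, 0.002, 0.031], [0.022, 0.061, 0.001, -0.001, 0.002, 0.037], [0.025, 0.069, 0.001, -0.001, 0.002, 0.044]]
```

View pics/t11c.png

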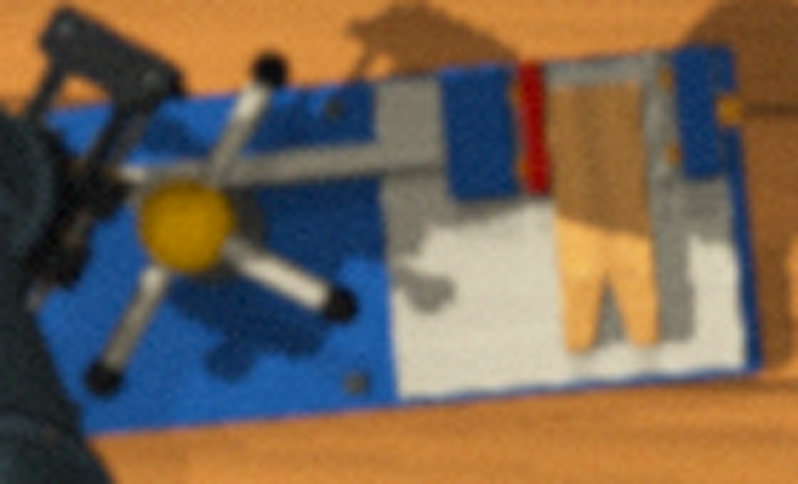

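The red face (550,130) now touches the pin and has pushed it a little. About 12 crop px (~6 mm) remain between the pin's right side (642,150) and the plate (654,150). From here I take small steps and watch the moment.

send_rows:
  steps:
    - [[0.011,0.029,0.001,0,0,0.011],[0.014,0.037,0.001,0,0,0.017],[0.017,0.045,0.001,0,0,0.024],[0.02,0.053,0.001,0,0,0.031],[0.022,0.061,0.001,0,0,0.037],[0.025,0.069,0.001,0,0,0.044]]

```text
time_s: 16.5
position: [0.5033, 0.2456, 0.0661]
tcp_rot: [-2.799, -1.421, 0.019]
force: [-9.4, 0.5, 5.2]
grip_width: 0.0004
```

```bash
python3 arc.py 55 51 4
```

```text
t 16.5 phi 56.34 rho 60.1 yaw 53.85 z 0.0661 F [-9.4  0.5  5.2] Ft 8.11 Mz 0.564
[[0.005, 0.008, 0.0, -0.002, 0.003, -0.006], [0.009, 0.017, 0.0, -0.002, 0.003, 0.001], [0.012, 0.025, 0.0, -0.002, 0.003, 0.008], [0.016, 0.034, -0.0, -0.002, 0.003, 0.016]]
```

send_rows:
  steps:
    - [[0.005,0.015,0,0,0,0.003],[0.009,0.022,0,0,0,0.008],[0.012,0.03,0,0,0,0.014],[0.016,0.037,0,0,0,0.02]]

```text
time_s: 16.9
position: [0.5063, 0.2449, 0.0661]
tcp_rot: [-2.84, -1.333, 0.026]
force: [-8.5, 1.9, 5.8]
grip_width: 0.0007
```

```bash
python3 arc.py 51 48 3
```

```text
t 16.9 phi 53.38 rho 60.0 yaw 50.28 z 0.0661 F [-8.5  1.9  5.8] Ft 7.98 Mz 0.523
[[0.009, 0.015, 0.001, -0.003, 0.004, -0.004], [0.013, 0.025, 0.0, -0.003, 0.004, 0.004], [0.017, 0.034, 0.0, -0.003, 0.004, 0.013]]
```

send_rows:
  steps:
    - [[0.009,0.015,0,0,0,0.003],[0.013,0.023,0,0,0,0.008],[0.016,0.03,0,0,0,0.014],[0.018,0.037,0,0,0,0.018]]

```text
time_s: 17.3
position: [0.5093, 0.2442, 0.0661]
tcp_rot: [-2.875, -1.252, 0.035]
force: [-10.5, 2.0, 5.8]
grip_width: 0.0005
```

```bash
python3 arc.py 48 45 3
```

```text
t 17.3 phi 50.52 rho 60.1 yaw 47.08 z 0.0661 F [-10.5   2.    5.8] Ft 9.4 Mz 0.641
[[0.009, 0.016, 0.0, -0.004, 0.006, -0.005], [0.013, 0.025, 0.0, -0.004, 0.006, 0.003], [0.017, 0.035, -0.0, -0.004, 0.006, 0.012]]
```

send_rows:
  steps:
    - [[0.006,0.012,0,-0.002,0.003,0.003],[0.009,0.018,0,-0.004,0.006,0.007]]

```text
time_s: 17.5
position: [0.5098, 0.2445, 0.066]
tcp_rot: [-2.89, -1.223, 0.005]
force: [-7.3, 3.9, 1.8]
grip_width: 0.0004
```

```bash
python3 arc.py 47 45 3
```

```text
t 17.5 phi 50.23 rho 60.5 yaw 45.86 z 0.066 F [-7.3  3.9  1.8] Ft 8.07 Mz 0.487
[[0.008, 0.02, -0.0, -0.001, 0.0, -0.006], [0.011, 0.027, -0.0, -0.001, 0.0, -0.001], [0.014, 0.033, -0.0, -0.001, 0.0, 0.005]]
```

send_rows:
  steps:
    - [[0.008,0.015,0,0,0,0.002],[0.011,0.023,0,0,0,0.006],[0.014,0.03,0,0,0,0.01]]

```text
time_s: 17.8
position: [0.5114, 0.244, 0.066]
tcp_rot: [-2.907, -1.178, 0.012]
force: [-9.4, 1.3, 4.9]
grip_width: 0.0006
```

```bash
python3 arc.py 45 43 3
```

```text
t 17.8 phi 48.63 rho 60.4 yaw 44.14 z 0.066 F [-9.4  1.3  4.9] Ft 7.87 Mz 0.563
[[0.01, 0.023, -0.001, -0.002, 0.002, -0.005], [0.013, 0.029, -0.001, -0.002, 0.002, 0.001], [0.015, 0.036, -0.001, -0.002, 0.002, 0.006]]
```

send_rows:
  steps:
    - [[0.006,0.015,0,0,0,0.002],[0.009,0.023,0,0,0,0.006],[0.012,0.03,0,0,0,0.01]]

```text
time_s: 18.1
position: [0.5129, 0.2433, 0.066]
tcp_rot: [-2.922, -1.133, 0.02]
force: [-9.4, 2.7, 4.5]
grip_width: 0.0005
```

```bash
python3 arc.py 45 43 3
```

```text
t 18.1 phi 47.05 rho 60.3 yaw 42.4 z 0.066 F [-9.4  2.7  4.5] Ft 8.69 Mz 0.587
[[0.006, 0.013, -0.0, -0.004, 0.003, -0.014], [0.009, 0.019, -0.0, -0.004, 0.003, -0.009], [0.012, 0.025, -0.0, -0.004, 0.003, -0.003]]
```

send_rows:
  steps:
    - [[0.006,0.015,0,0,0,0],[0.009,0.023,0,0,0,0.002],[0.011,0.03,0,0,0,0.004]]

```text
time_s: 18.4
position: [0.5139, 0.2427, 0.0661]
tcp_rot: [-2.926, -1.117, 0.028]
force: [-10.6, 3.4, 6.4]
grip_width: 0.0005
```

```bash
python3 arc.py 45 43 3|head -1
```

```text
t 18.4 phi 45.88 rho 60.0 yaw 41.79 z 0.0661 F [-10.6   3.4   6.4] Ft 9.98 Mz 0.667
```

send_rows:
  steps:
    - [[0.006,0.015,0,0,0,0],[0.009,0.023,0,0,0,0.003],[0.011,0.03,0,0,0,0.006]]

```text
time_s: 18.7
position: [0.5146, 0.2424, 0.0661]
tcp_rot: [-2.932, -1.091, 0.036]
force: [-10.6, 3.1, 5.6]
grip_width: 0.0002
```

```bash
python3 arc.py 43 41 3
```

```text
t 18.7 phi 45.14 rho 60.0 yaw 40.82 z 0.0661 F [-10.6   3.1   5.6] Ft 9.7 Mz 0.661
[[0.008, 0.013, 0.001, -0.006, 0.005, -0.012], [0.011, 0.02, 0.0, -0.006, 0.005, -0.007], [0.014, 0.026, 0.0, -0.006, 0.005, -0.001]]
```

send_rows:
  steps:
    - [[0.008,0.02,0,-0.001,0.001,0],[0.01,0.03,0,-0.001,0.001,0.001],[0.012,0.036,0,-0.001,0.001,0.002]]

```text
time_s: 19.0
position: [0.5154, 0.2418, 0.0662]
tcp_rot: [-2.933, -1.084, 0.039]
force: [-12.8, 4.1, 7.2]
grip_width: 0.0003
```

```bash
python3 arc.py 43 41 3
```

```text
t 19.0 phi 44.07 rho 59.7 yaw 40.59 z 0.0662 F [-12.8   4.1   7.2] Ft 11.87 Mz 0.802
[[0.007, 0.006, 0.001, -0.007, 0.006, -0.013], [0.01, 0.013, 0.001, -0.007, 0.006, -0.008], [0.013, 0.019, 0.001, -0.007, 0.006, -0.002]]
```

send_rows:
  steps:
    - [[0.007,0.022,0,-0.001,0.001,0],[0.01,0.032,0,-0.001,0.001,0.001],[0.012,0.037,0,-0.001,0.001,0.002]]

```text
time_s: 19.3
position: [0.516, 0.2413, 0.0662]
tcp_rot: [-2.933, -1.078, 0.043]
force: [-14.0, 5.2, 8.9]
grip_width: 0.0006
```

```bash
python3 arc.py 43 41 3
```

```text
t 19.3 phi 43.29 rho 59.5 yaw 40.39 z 0.0662 F [-14.    5.2   8.9] Ft 13.4 Mz 0.888
[[0.006, 0.002, 0.001, -0.008, 0.006, -0.015], [0.009, 0.008, 0.001, -0.008, 0.006, -0.009], [0.012, 0.014, 0.001, -0.008, 0.006, -0.003]]
```

Moment up by 0.29–0.33 N m and 4.2° past contact: both say about 15 N. Letting go.

send_rows:
  steps:
    - [[-0.01,-0.06,0,0,0,0],[-0.01,-0.12,0,0,0,0],[-0.01,-0.12,-0.25,0,0,0],[-0.01,-0.12,-0.55,0,0,0],[-0.01,-0.12,-0.8,0,0,0]]

```text
time_s: 19.8
position: [0.5075, 0.2539, 0.189]
tcp_rot: [-2.933, -1.079, 0.04]
force: [0.1, 0.3, 0.2]
grip_width: 0.0004
```

send_rows:
  steps:
    - [[0,-0.25,-0.1,0,0,0],[0,-0.5,-0.2,0,0,0],[0,-0.7,-0.3,0,0,0],[0,-0.7,-0.3,0,0,0],[0,-0.7,-0.3,0,0,0]]

```text
time_s: 20.3
position: [0.441, 0.3341, 0.2371]
tcp_rot: [-2.932, -1.081, 0.037]
force: [-1.0, -0.8, 0.6]
grip_width: 0.0004
```

```bash
python3 - <<'E'
from h import *
o=[]
p=ctrl.get_image("top");q=ctrl.get_image("side");print(ctrl.sense()["time_s"],ctrl.sense()["position"])
cv2.imwrite("pics/t12.png",p["frame"])
A=cv2.resize(p["frame"][172:245,245:325],None,fx=5,fy=5,interpolation=2);B=cv2.resize(q["frame"][180:350,230:370],None,fx=2.8,fy=2.8,interpolation=2)
z=np.zeros((480,800,3),np.uint8);z[:A.shape[0],:A.shape[1]]=A;z[:B.shape[0],405:405+B.shape[1]]=B[:480,:395];cv2.imwrite("pics/f.png",z)
C=np.array([.4933,.1863]);f=p["frame"].max(2);r=[]
for b in np.arange(0,90,.5):
    s=[cv2.getRectSubPix(f,(5,5),tuple(map(float,proj(p,(C[0]+.09*np.cos(t),C[1]+.09*np.sin(t),.082))))).mean() for t in np.radians(b+90*np.arange(4))];r.append((sum(sorted(s)[:3]),b))
print(sorted(r)[:4])
E
```

```text
20.4 [0.44166799 0.33234925 0.23610826]
[(np.float64(129.8), np.float64(41.5)), (np.float64(131.48), np.float64(41.0)), (np.float64(132.51999999999998), np.float64(42.0)), (np.float64(135.32), np.float64(42.5))]
```

View pics/f.png

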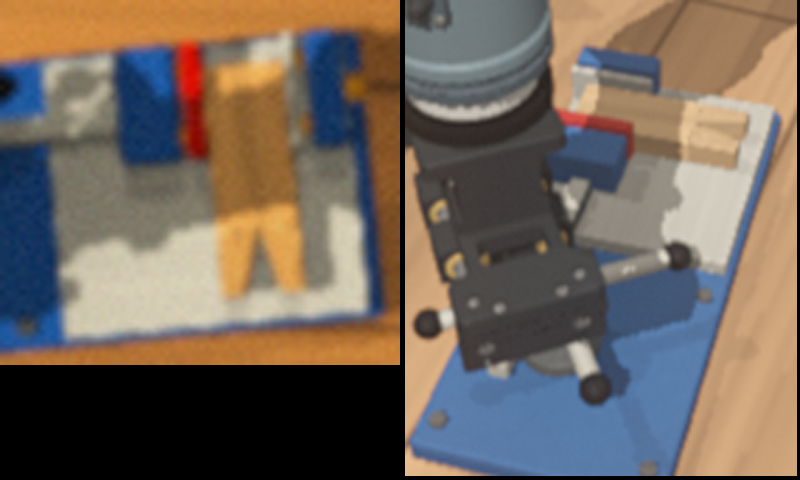

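```bash
python3 - <<'E'
from h import *
p=ctrl.get_image("top");q=ctrl.get_image("side")
C=np.array([.5136,-.0127]);c,s=np.cos(.1018),np.sin(.1018)
def w(x,y,z):return (C[0]+c*x-s*y,C[1]+s*x+c*y,z)
for z in(.057,.069):
    print(z,[(y,proj(p,w(.03,y/1e3,z))[0].round(1)) for y in(-50,-45,0,3,5,8,20)])
for v in(190,194,198):
    print(v,[(u,p["frame"][v-1:v+2,u].mean(0).round().astype(int).tolist()) for u in range(279,310)])
f=q["frame"][180:250,270:360];cv2.imwrite("pics/g.png",cv2.resize(f,None,fx=8,fy=8,interpolation=2))
E
```

```text
0.057 [(-50, np.float64(304.5)), (-45, np.float64(302.8)), (0, np.float64(288.0)), (3, np.float64(287.0)), (5, np.float64(286.3)), (8, np.float64(285.3)), (20, np.float64(281.4))]
0.069 [(-50, np.float64(304.3)), (-45, np.float64(302.6)), (0, np.float64(287.6)), (3, np.float64(286.6)), (5, np.float64(286.0)), (8, np.float64(285.0)), (20, np.float64(281.0))]
190 [(279, [106, 59, 37]), (280, [66, 48, 98]), (281, [39, 42, 166]), (282, [19, 28, 197]), (283, [3, 18, 198]), (284, [6, 17, 173]), (285, [24, 48, 134]), (286, [41, 83, 131]), (287, [49, 98, 144]), (288, [56, 112, 165]), (289, [65, 132, 187]), (290, [64, 136, 191]), (291, [61, 126, 180]), (292, [57, 116, 167]), (293, [55, 111, 160]), (294, [56, 111, 162]), (295, [58, 116, 167]), (296, [56, 114, 166]), (297, [54, 110, 162]), (298, [50, 105, 153]), (299, [52, 104, 150]), (300, [51, 101, 145]), (301, [68, 107, 144]), (302, [93, 118, 138]), (303, [102, 118, 127]), (304, [91, 103, 110]), (305, [84, 95, 98]), (306, [85, 79, 75]), (307, [92, 61, 43]), (308, [93, 51, 19]), (309, [97, 52, 19])]
194 [(279, [86, 48, 18]), (280, [64, 42, 46
[... 638 characters left out ...]
 19])]
198 [(279, [89, 50, 25]), (280, [66, 53, 59]), (281, [35, 56, 107]), (282, [18, 42, 136]), (283, [8, 21, 140]), (284, [6, 13, 140]), (285, [12, 29, 135]), (286, [30, 62, 132]), (287, [43, 88, 135]), (288, [50, 101, 146]), (289, [51, 104, 150]), (290, [56, 108, 155]), (291, [51, 104, 149]), (292, [50, 100, 146]), (293, [46, 95, 139]), (294, [45, 95, 136]), (295, [48, 97, 139]), (296, [52, 101, 146]), (297, [51, 104, 149]), (298, [51, 102, 149]), (299, [53, 105, 150]), (300, [51, 102, 149]), (301, [50, 97, 141]), (302, [67, 102, 131]), (303, [97, 117, 130]), (304, [92, 114, 128]), (305, [68, 101, 123]), (306, [58, 86, 109]), (307, [68, 66, 71]), (308, [87, 53, 36]), (309, [91, 49, 15])]
```

View pics/g.png

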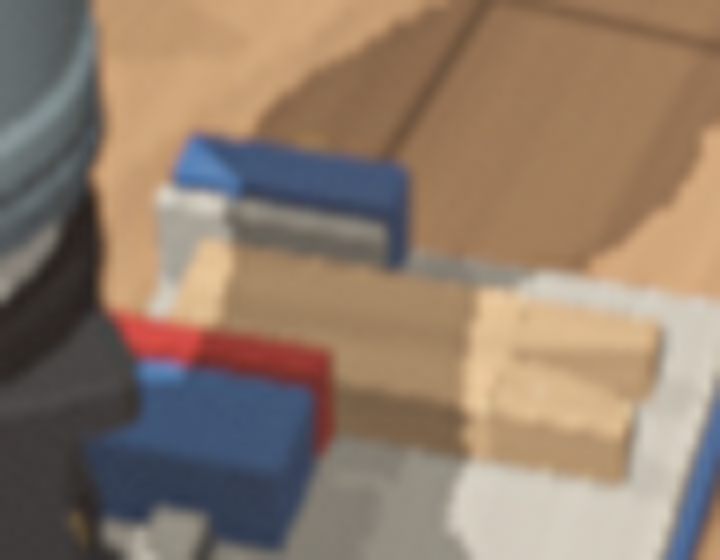

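The close side view shows the pin between the red face (325,390) and the plate (310,235), notch out to the front. In the top view, red meets wood at u=285 and wood meets plate at u=302, with no gap. The robot is clear, so I am handing in.

```bash
python3 -c "
from rig import ctrl
print(ctrl.sign_off())"
```

```text
the job is handed in; nothing more can be done
None
```

The pin is on the vise bed, its tail about 55 mm in between the jaws by the placing position (not re-measured afterwards). The jaw is wound shut on it at an estimated 15 N. I pushed two spokes clockwise one after another, 1.67 rad in all, then let go and drew the arm clear. I handed in at about 20.5 s of the 72 s.

**Last checks**
- **Squeeze:** The turning moment rose from about 0.55 to 0.89 N m, which is 14.5 to 16.5 N. I put the turn past contact at about 4.2° (1.45 mm pressed in), from an onset extrapolated out of the same moment readings. It is therefore not a fully separate check. The cameras are too coarse to show the press-in directly, and the force readings jitter by about 1 N, so allow about ±3 N.
- **Fit:** In the top picture red meets wood and wood meets the plate with no gap. The side picture shows the pin between the two faces with the notch sticking out at the front. With the arm off it, the capstan's measured angle was 41.5°, close to the 43.3° at the last push. The difference looks like an offset in my pushing estimate.
- **Forces:** The highest reading was 28 N, briefly, when the pin touched the bed. Pushing the capstan stayed under about 18 N in all.

**Disagreement:** The side camera disagreed with the top one by 1 to 3 px, making heights come out about 4 to 11 mm low. I used the top camera's fit and checked contact by force.

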